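# Run down a short levelling foot through its access slot

## Robot

A 7-joint arm with a two-finger parallel gripper is mounted at the origin on the work surface. World frame = base frame: x ahead of the robot, y to its left, z up, the work surface at z = 0. Lengths are in m, angles in rad, forces in N, time in s.
With the tool pointing down it reaches from about 0.4 to 0.85 m from the base axis. Payload 4.5 kg.
Tool frame: the origin (TCP) lies where the fingers leave the gripper's body, on its centre line; the fingertips stand 64 mm ahead of it and the grasp point (between the pads) lies 45 mm ahead of it; z points along the fingers, y is the line along which they close (so a half turn about z gives the same grasp; the last joint's range is limited). The gripper opens to 88 mm and grips with 3 to 60 N. Pads are 18 mm wide; open, the fingers measure 123 mm over their backs; the gripper's body (75 mm by 187 mm) begins 45 mm behind the grasp point.
Start: joints at [-1.106, 0.689, -0.195, 1.565, 0.157, 0.902, -0.215], TCP at [0.261, 0.568, 0.303] pointing down, gripper open.
Joint ranges: [-3.01, 3.01], [-0.46, 2.08], [-1.47, 1.51], [0.13, 2.56], [-1, 4.14], [0.04, 2.09], [-2.66, 2.66]. Speed limits (rad/s): [2.57, 2.57, 3.14, 3.14, 3.14, 3.14, 3.14].

## Interface

Orientations are given as a unit quaternion [x, y, z, w].
In Python, from plant import r gives the robot as it stands.
- The arm moves only by the tool play_rows, never from a script. Its arguments are lists of equal length, an entry for each row: "translation": the shift along the tool's x, y, z in m, a list of three; "delta_rot": the turn, a rotation vector about the tool's x, y, z in degrees, a list of three; "grip": the opening, from -1 (shut) to 1 (fully open). In form: {"translation": [[x, y, z], ...], "delta_rot": [[rx, ry, rz], ...], "grip": [grip, ...]}. A call has 1 to 20 rows; each row shifts and turns the commanded pose from where the row before left it, along the tool's axes as they then stand; what a row does not reach is not made up. A row lasts 1/8 s, in which the tool goes at most 62.5 mm and 10.7 degrees, less where a joint would pass 70% of its speed; a pose out of reach is approached as far as the arm can. A call with a gripper value outside its range is refused whole. The fingers move at their own pace and stop on an object; "squeeze" is the grip in N (left out, the last holds). Time passes only in rows, so rows that do not move let the fingers close. It gives the time, the measured TCP pose, the force, the opening and the grip force at its end, in the units of the state.
- r.get_state(): the state, without advancing time (a new reading comes with each control period).
- r.snapshot(name): name is "scene" or "top"; returns the picture (400x640x3 uint8, blue, green, red); there is no depth.
- r.get_calibration(name): a dict with "intrinsics" (3x3 intrinsics, pixels), "eye" and "rotation" of the camera in the world. Camera axes: x right, y up, looking along -z (the intrinsics and any distortion apply to the point x, -y, -z); pixel columns grow to the right and rows downward; lengths in m; the calibration is good to about 2 mm. A picture is of the moment at which its call begins. get_calibration takes no time and is no camera call.
- r.finish_job(): hands the job in; it is judged then, once.
Trained networks look in the newest picture that a camera, given by its name, has taken for a name from the list of things; names that differ only in an ending like _2 or _b are one class to them, and where a whole thing is asked for, a point or a joint stands for the part that bears it (a point fixed in the world has none). Each returns a list of dicts, best first, with "confidence" (0 to 1); they miss things now and then, are a little off and sometimes report something else, mostly with a low value. They report only what shows in the picture. A call takes as long as a camera call. They do not tell look-alikes from the thing itself.
- r.look_for(camera, target): "point" ([x, y, z] in m, in world coordinates, good to about 4 mm: the middle of the surface that is visible of it).
- r.silhouettes(camera, target): "pixels" (400x640 bool, what is visible of it).
The state is a dict: "clock": time; "q": joint angles; "qd": joint speeds; "joint_torque": joint torques, N m; "tool_pos": TCP position; "eef_rot": TCP orientation; "contact_force": force on the tool from outside, world axes, zero at the start; "moment": the same for the moment, N m; "opening": opening from 0.0 (shut) to 1.0 (fully open); "finger_force": force on a finger pad.
Only numpy, scipy, OpenCV 4.12 (cv2) and the standard library are available. Lean on these libraries where they do the work, as an engineer would, in place of code of your own. Each camera call takes 0.05 s, during which the arm holds its last target. There are 200 camera calls.

## Task

The steel base of the drawer unit rocks because one levelling foot, the one at the slot marked with blue tape, hangs short of the table. Take the flat-blade screwdriver with the yellow handle, reach down through that slot and push the foot's star wheel round clockwise (seen from above), tooth by tooth, until the foot just bears on the table: the wheel turns easily up to there and then goes stiff. Stop at once when it does, as the thin plastic teeth strip if forced, and without leaning on the base; then stand the screwdriver back in a free hole of the tool block, fully home, and leave everything else where it is.

Things in the scene. Friction and masses are not known exactly. Their poses are not given: they have to be found in the camera images.
- base: Cream steel base frame of a drawer unit, fixed on the table: top plate 270 (its x) x 370 (its y) mm, 3 mm thick, upper face 60 mm above the table; at each corner a levelling foot with an orange star wheel and a slot in the plate over it. Only the foot at its -x, +y corner is short; blue tape 17 x 60 mm lies beside that slot, on its -x side. Origin: centre of the underside, at table level; z up.
- slot (a point): Centre of the marked slot, in the plate's upper face, 99 mm to -x and 125 mm to +y of the base's origin. Slot 28 mm long along the base's y, 10 mm wide along its x, right through the plate. It lies 19 mm to the base's -x side of the star wheel's axis: the teeth pass below it along its length, towards the base's +y when the wheel turns clockwise (seen from above). Axes as the base's.
- star: Orange plastic star wheel of the short foot, vertical axis: 10 straight radial teeth 36 degrees apart, 3.5 mm thick, 24 mm tip radius, on a 13 mm radius hub; 10 mm high, 36 to 46 mm above the table, clear space 20 mm below it. Origin: on the axis at its underside; its x axis points along the middle of a tooth (gaps 18 degrees from it). No clicks; it stays where left. Over 10 N the teeth strip.
- foot (a joint): Height of the short foot's sole above the table (m): 0 = just bears, positive = hangs short. Clockwise turns lower it 0.000125 m a tooth (M8 thread); it starts 1.5 to 4 teeth short, at any wheel angle. The reading's noise exceeds the whole gap, so feel for it: until the foot bears the wheel turns with about 1.5 N at the teeth, then stiffens by several N within a mm.
- driver: Stubby flat-blade screwdriver, yellow handle with black flutes, standing upright in the tool block, handle up; 90 g, loose. 118 mm long: round steel shaft of 5 mm diameter from 0 to 60 mm (the last 8 mm flattened to 5 x 2 mm), round handle of 26 mm diameter from 60 to 118 mm. Origin: the tip of the blade; its z runs up to the handle.
- driver_tip (a point): Tip of the blade of the yellow screwdriver (the same point as driver).
- driver_neck (a point): Centre of the underside of the yellow handle, 60 mm from the tip; it rests on the block's top when the screwdriver is fully home.
- block: Brown wooden tool block, 190 (its x) x 70 x 70 mm high, fixed on the table, with three vertical round holes of 9 mm diameter, 65 mm deep, 60 mm apart along its x (the middle one at its centre), a tool standing in each. Origin: centre of the underside.
- block_hole0 (a point): Mouth of the tool block's -x hole, in its top face, 70 mm above the table.
- block_hole1 (a point): Mouth of the tool block's middle hole.
- block_hole2 (a point): Mouth of the tool block's +x hole.
- crosshead: Red-handled crosshead screwdriver of the same size, standing in the tool block (leave it). Origin: tip.
- awl: Awl with a dark wooden handle, the same size, standing in the tool block (leave it). Origin: tip.
- level: Small blue spirit level 20 x 110 x 25 mm lying loose on the base's plate (leave it). Origin: centre of the underside.
- spare_foot: Spare levelling foot with orange star wheel, 48 mm across, 36 mm high, loose on the table (leave it). Origin: centre of the underside.
- clock: Black alarm clock radio 90 x 150 x 57 mm, loose on the table (leave it). Origin: centre of the underside.
- mug: White mug, 80 mm across, 90 mm high, loose on the table (leave it). Origin: centre of the underside.
- tape_roll: Roll of blue tape, 100 mm across, 20 mm high, loose on the table (leave it). Origin: centre of the underside.
Things that resemble listed ones, but are neither listed nor needed, are in the scene too. What is meant by the driver is not turquoise, and is the smaller of those in its own colour.

How it is judged:
On the way, in this order (a step that is already met when the one before it is completed fails the run):
1. the screwdriver's blade is down through the marked slot, among the teeth of the star wheel (horizontal distance between driver_tip and slot below 0.015 m and z of driver_tip in the frame of base below 0.044 m), for 0.1 s.
2. the foot bears on the table (within a quarter of a tooth) (value of joint foot below 3e-05 m), for 0.1 s.
At the end, for the whole second after the job is handed in: The foot bears on the table (at most 0.03 mm, a quarter tooth, short of it), and the yellow screwdriver stands at rest in a hole of the block, fully home: its handle's underside within 7 mm of the mouth, under 7 degrees off vertical (value of joint foot below 3e-05 m and (distance between driver_neck and block_hole0 below 0.007 m or distance between driver_neck and block_hole1 below 0.007 m or distance between driver_neck and block_hole2 below 0.007 m) and angle between driver's own z axis and vertical below 0.12 rad and linear speed of driver below 0.02 m/s); the robot touches nothing.
It fails at once if the screwdriver presses the star wheel's teeth with more than 10 N (they strip) (contact force between driver and star above 10 N).
It fails at once if the screwdriver presses on the base with more than 25 N (contact force between driver and base above 25 N).
It fails at once if the robot itself leans on the base (contact force between any of the fingers, the arm and base above 5 N).
It fails at once if a bystander is shifted by more than 30 mm (distance of any of crosshead, awl, level, spare_foot, clock, mug, tape_roll from where it was at the start of the episode above 0.03 m).
It also fails if it takes over 69 s, if anything falls off the work surface, if the arm or the gripper's body presses on something with over 40 N, if the wrist force passes 120 N, or if a joint passes its speed limit or range.

## Working session

There is one attempt and no reset: what is moved stays moved. The work goes in short steps, Python scripts to look and compute and a tool call to move; the robot and the scene stay as the last step left them, time stands still between calls to the robot, and variables do not carry over. Pictures are saved under pics/ and viewed, at most 10 in all, crops included, and the job is handed in when it is done.

Besides the shell and the picture viewer there is one more tool, called as name(argument=value, ...) on one line, values as JSON. play_rows: Moves the arm, as the interface text tells. Its arguments: {"type":"object","properties":{"translation":{"type":"array","items":{"type":"array","items":{"type":"number"}}},"delta_rot":{"type":"array","items":{"type":"array","items":{"type":"number"}}},"grip":{"type":"array","items":{"type":"number"}},"squeeze":{"type":"number"}},"required":["translation","delta_rot","grip"]}

```bash
mkdir -p pics; ls; python3 - <<'E'
from plant import r
import cv2
for n in("scene","top"):
    cv2.imwrite(f"pics/{n}0.png",r.snapshot(n)); c=r.get_calibration(n); print(n,c)
s=r.get_state();print(s)
for t in("driver","base","block","star","crosshead","awl","level"):
    for n in("scene","top"):
        print(t,n,[(d["confidence"],d["point"]) for d in r.look_for(n,t)][:4])
E
```

```text
pics
scene {'intrinsics': array([[419.22923163,   0.        , 313.7158424 ],
       [  0.        , 419.22923163, 199.6420688 ],
       [  0.        ,   0.        ,   1.        ]]), 'eye': array([ 1.20549505, -0.68596366,  0.9920206 ]), 'rotation': array([0.38079975, 0.14313322, 0.30306295, 0.86177565])}
top {'intrinsics': array([[468.51562878,   0.        , 324.0302533 ],
       [  0.        , 468.51562878, 203.46357788],
       [  0.        ,   0.        ,   1.        ]]), 'eye': array([0.40325361, 0.06808817, 1.32519382]), 'rotation': array([ 0.05304783, -0.03627121, -0.70143146,  0.70983395])}
{'clock': 0.1, 'q': array([-1.10623519,  0.68990218, -0.19451311,  1.56620842,  0.15731371,
        0.90249929, -0.21508612]), 'qd': array([-0.000778  , -0.0020096 , -0.00078252, -0.00366896, -0.00111687,
        0.00136491,  0.00167504]), 'joint_torque': array([-3.97408818e-03, -5.28507400e+01, -1.27169799e+00, -1.53838545e+01,
       -5.25543757e-02,  1.95006920e-03,  5.16871205e-05]), 'tool_pos': array([0.26082728, 0.56748034, 0.30199711]), 'eef_rot': array([ 2.13675469e-01,  9.76904362e-
[... 261 characters left out ...]
, (0.7, [0.3859, -0.295, 0.1265]), (0.62, [0.3522, -0.375, 0.0917])]
driver top [(0.51, [0.469, -0.3193, 0.1216]), (0.5, [0.6044, 0.4735, 0.04]), (0.48, [0.3795, -0.2795, 0.1522]), (0.44, [0.3395, -0.3682, 0.1117])]
base scene []
base top [(0.7, [0.5959, 0.056, 0.0598])]
block scene [(0.72, [0.5716, -0.358, 0.0679])]
block top [(0.81, [0.5246, -0.3218, 0.067])]
star scene []
star top [(0.63, [0.608, 0.4698, 0.0389])]
crosshead scene [(0.76, [0.5375, -0.3439, 0.11])]
crosshead top [(0.46, [0.5276, -0.3335, 0.1218])]
awl scene [(0.47, [0.5993, -0.3505, 0.1093])]
awl top []
level scene [(0.58, [0.66, 0.0124, 0.0859]), (0.57, [0.5719, -0.3548, 0.0711])]
level top [(0.64, [0.647, 0.0242, 0.084])]
```

View pics/scene0.png

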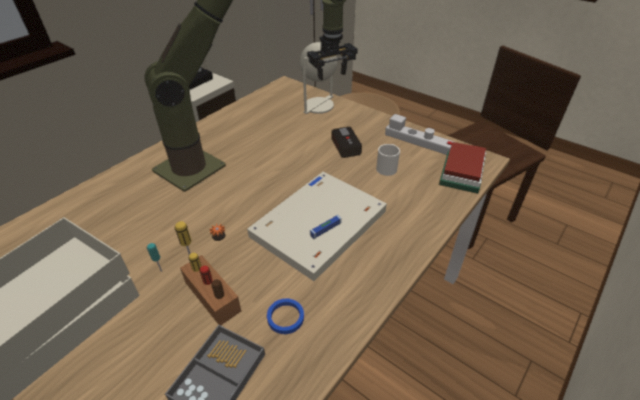

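View pics/top0.png

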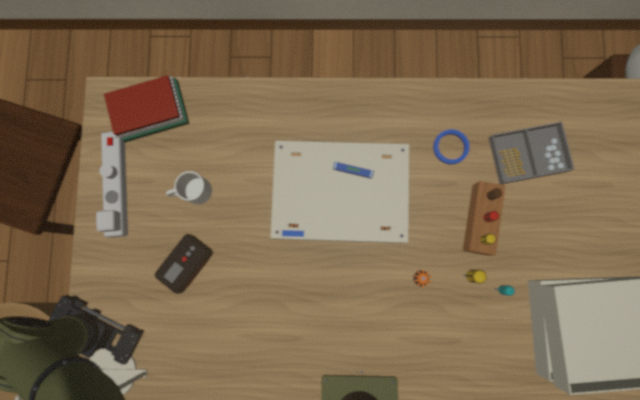

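The scene view shows the block at (208,288) with the small yellow driver at (194,262). The large yellow decoy stands at (183,235). In the top view the taped slot is at (293,225), beside blue tape at (292,233), and the driver is at (489,239). Next I'll zoom in for precise measurement.

```bash
cat > h.py <<'E'
import numpy as np, cv2
from scipy.spatial.transform import Rotation as R
from plant import r
C={n:r.get_calibration(n) for n in("scene","top")}
def proj(n,P):
    c=C[n]; p=(np.atleast_2d(P)-c["eye"])@R.from_quat(c["rotation"]).as_matrix()
    p=p*[1,-1,-1]; q=p@c["intrinsics"].T; return q[:,:2]/q[:,2:]
def ray(n,uv):
    c=C[n]; uv=np.atleast_2d(uv).astype(float)
    d=np.c_[uv,np.ones(len(uv))]@np.linalg.inv(c["intrinsics"]).T*[1,-1,-1]
    return c["eye"],d@R.from_quat(c["rotation"]).as_matrix().T
def onz(n,uv,z):
    e,d=ray(n,uv); return e+d*((z-e[2])/d[:,2])[:,None]
E
python3 - <<'E'
from h import *
t=cv2.imread("pics/top0.png"); s=cv2.imread("pics/scene0.png")
f=lambda im,x0,x1,y0,y1,k:cv2.resize(im[y0:y1,x0:x1],None,fx=k,fy=k,interpolation=cv2.INTER_CUBIC)
a=np.zeros((600,800,3),np.uint8)
b=f(t,265,315,215,250,8); a[:b.shape[0],:b.shape[1]]=b
b=f(t,460,510,175,260,4);a[:b.shape[0],410:410+b.shape[1]]=b
b=f(s,300,340,168,198,8); a[350:350+b.shape[0],:b.shape[1]]=b
b=f(s,170,250,245,325,3); a[350:350+b.shape[0],340:340+b.shape[1]]=b
cv2.imwrite("pics/crop1.png",a)
# slots: red-ish blobs on the plate in the top picture
hsv=cv2.cvtColor(t,cv2.COLOR_BGR2HSV).astype(int)
for (u,v) in((296,154),(387,156),(293,225),(385,228)):
    w=t[v-7:v+7,u-10:u+10].astype(float); lum=w[...,1]; bg=np.median(lum); bl=hsv[v-7:v+7,u-10:u+10,0]
    m=np.clip(bg-lum-15,0,None)*((bl<90)|(bl>130)); yy,xx=np.mgrid[v-7:v+7,u-10:u+10]
    p=[(m*xx).sum()/m.sum(),(m*yy).sum()/m.sum()]; print(p,onz("top",p,.06)[0])
# plate corners
m=((hsv[...,1]<75)&(hsv[...,2]>150)).astype(np.uint8); m[:, :265]=0;m[:,420:]=0;m[:130]=0;m[250:]=0
m=cv2.morphologyEx(m,cv2.MORPH_CLOSE,np.ones((9,9)))
cs=max(cv2.findContours(m,0,2)[0],key=cv2.contourArea);q=cv2.approxPolyDP(cs,6,True)[:,0]
print(q,onz("top",q,.06)); print(cv2.minAreaRect(cs))
E
```

```text
[np.float64(295.6182085168869), np.float64(153.70631424375918)] [0.70169595 0.17965427 0.06      ]
[np.float64(386.217032967033), np.float64(156.1881868131868)] [ 0.69670335 -0.07003594  0.06      ]
[np.float64(293.07199471598415), np.float64(225.10568031704096)] [0.50386423 0.1824095  0.06      ]
[np.float64(384.94167134043744), np.float64(227.9226023555805)] [ 0.49910977 -0.06594515  0.06      ]
[[274 142]
 [270 237]
 [408 241]
 [408 144]] [[ 0.7344228   0.24046739  0.06      ]
 [ 0.4709004   0.24423757  0.06      ]
 [ 0.46467054 -0.12756588  0.06      ]
 [ 0.73148958 -0.13001342  0.06      ]]
((340.33966064453125, 190.75230407714844), (138.97998046875, 99.24943542480469), 1.468800663948059)
```

View pics/crop1.png

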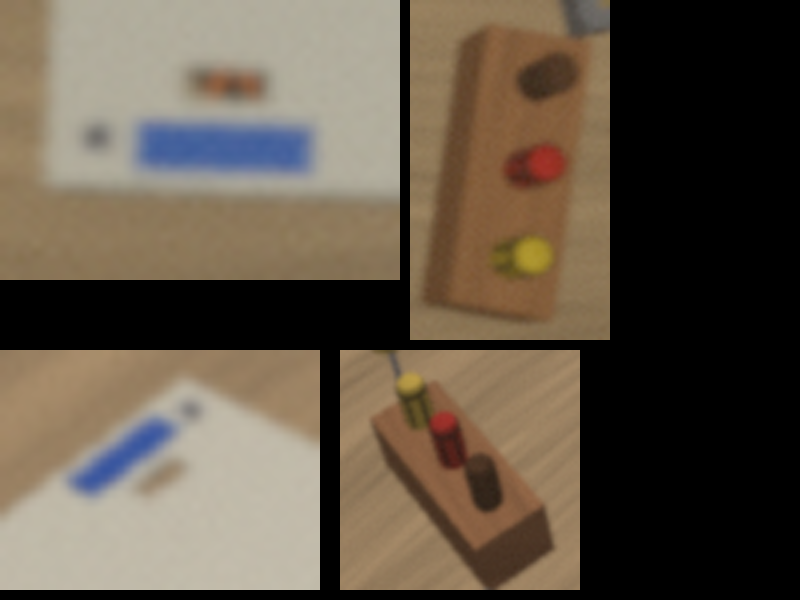

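The crops show the taped slot in the top view at about (293.5,225.3), with orange teeth visible through it. The yellow, red and awl handle tops are at top-view (490.8,238.8), (494,215.8) and (496.5,193.5), and at scene-view (194,255.7), (204.7,269) and (216.3,283.3).

```bash
python3 - <<'E'
from h import *
from scipy.optimize import least_squares
T=np.array([[490.75,238.75],[494,215.75],[496.5,193.5]]);S=np.array([[194,255.7],[204.7,269],[216.3,283.3]])
print(onz("top",T,.128),onz("scene",S,.128),sep="\n")
def pts(p): 
    u=np.array([np.cos(p[2]),np.sin(p[2])]); return np.c_[np.array([p[0]+k*.06*u[0] for k in(-1,0,1)]),np.array([p[1]+k*.06*u[1] for k in(-1,0,1)]),np.full(3,.128)]
for ns in(("top",),("scene",),("top","scene")):
    f=lambda p:np.concatenate([(proj(n,pts(p))-(T if n=="top" else S)).ravel() for n in ns])
    o=least_squares(f,[.53,-.34,-.1]);print(ns,o.x,pts(o.x)[0],np.round(o.fun,1))
# slots fit, top
q=np.array([[295.62,153.71],[386.22,156.19],[293.07,225.1],[384.94,227.92]])
L=np.array([[99,125],[99,-125],[-99,125],[-99,-125]])/1000
W=lambda p:np.c_[L@R.from_euler('z',p[2]).as_matrix()[:2,:2].T+p[:2],np.full(4,.06)]
o=least_squares(lambda p:(proj("top",W(p))-q).ravel(),[.6,.06,0]);print(o.x,W(o.x)[2],np.round(o.fun,2))
print("scene px of slot",proj("scene",W(o.x)))
# profile along slot
t=cv2.imread("pics/top0.png");print(t[222:230,284:304,2]);print(t[222:230,284:304,1])
print(proj("top",[W(o.x)[2]+[0,d,0] for d in(-.014,.014)]))
for i in range(4): 
    r.snapshot("top"); s=r.get_state(); print(s["contact_force"].round(2),s["moment"].round(3))
E
```

```text
[[ 0.4696193  -0.32576643  0.128     ]
 [ 0.52823212 -0.33580285  0.128     ]
 [ 0.58559239 -0.34399143  0.128     ]]
[[ 0.47742882 -0.32522888  0.128     ]
 [ 0.53567426 -0.33684771  0.128     ]
 [ 0.59465896 -0.34842484  0.128     ]]
('top',) [ 0.52783527 -0.33518891 -0.15672413] [ 0.46857064 -0.32582391  0.128     ] [ 0.   0.4 -0.2  0.2  0.2 -0.6]
('scene',) [ 0.53590076 -0.33682571 -0.19580976] [ 0.47704733 -0.32515205  0.128     ] [-0.1 -0.1  0.1  0.   0.   0. ]
('top', 'scene') [ 0.53082865 -0.3355721  -0.17634229] [ 0.47175913 -0.32504631  0.128     ] [-0.3 -0.8 -0.1 -1.   0.8 -1.7 -1.3 -1.  -0.8 -1.2 -0.5 -1.5]
[ 0.60035558  0.05652107 -0.01871562] [0.50371224 0.18335192 0.06      ] [ 0.    0.    0.1  -0.11 -0.35  0.06  0.25  0.03]
scene px of slot [[366.4422087  208.52756444]
 [316.90155792 254.20024561]
 [319.34984684 183.77817155]
 [268.43014924 223.45067981]]
[[177 175 178 176 172 168 168 168 169 173 172 171 173 172 176 178 177 177
  179 177]
 [178 177 174 168 159 148 144 150 159 156 156 160 161 159 166 174 177 177
  179 177]
 [179 177 174 166 146 130 120 135 143 138 133 
[... 664 characters left out ...]
 105 107 108 108 115 117 125 146 165 173 172
  175 174]
 [174 170 168 158 139 116  97  94  93  82  82  92  95 108 140 163 172 174
  174 175]
 [172 173 169 160 146 130 118 111 104  93  93  98 102 113 144 164 172 172
  173 173]
 [174 173 172 164 158 150 145 140 135 131 125 130 130 137 153 164 173 171
  171 175]
 [171 172 171 170 166 163 162 162 162 159 158 159 161 161 166 171 173 175
  174 173]
 [158 159 160 162 159 160 160 159 159 161 160 163 163 161 163 162 164 167
  168 168]]
[[297.87888315 225.21697905]
 [287.57159339 225.09830528]]
[-1.12  0.1   0.4 ] [ 0.01  -0.002 -0.034]
[0.29 0.17 0.12] [-0.039 -0.059 -0.016]
[ 0.18 -0.32 -0.29] [0.031 0.045 0.007]
[0.23 0.15 0.8 ] [0.025 0.01  0.039]
```

play_rows(translation=[[0,0,0],[0,0,0],[-0.0365,-0.034,0],[-0.0365,-0.034,0],[-0.0365,-0.034,0],[-0.0365,-0.034,0],[-0.0365,-0.034,0],[-0.0365,-0.034,0],[-0.0365,-0.034,0],[-0.0365,-0.034,0],[0,0,0]], delta_rot=[[0,0,-7.35],[0,0,-7.35],[0,0,0],[0,0,0],[0,0,0],[0,0,0],[0,0,0],[0,0,0],[0,0,0],[0,0,0],[0,0,0]], grip=[1,1,1,1,1,1,1,1,1,1,1])

```text
clock: 2.38
tool_pos: [0.5044, 0.2444, 0.3025]
eef_rot: [0.091, 0.996, -0.001, 0.001]
contact_force: [-0.9, -0.2, -1.0]
opening: 0.999
finger_force: 0.0
```

```bash
cat >> h.py <<'E'
def goto(dst,yaw=None):
    s=r.get_state(); M=R.from_quat(s["eef_rot"]).as_matrix(); p=s["tool_pos"]
    y=np.degrees(np.arctan2(M[1,1],M[0,1]))
    print("t",s["clock"],"pos",p.round(4),"yaw_y",y.round(2),"tilt",np.degrees(np.arccos(-M[2,2])).round(2),"F",s["contact_force"].round(2),"open",round(s["opening"],4),"ff",s["finger_force"])
    if yaw is not None: print("rot z",y-yaw); M=R.from_euler('z',yaw-y,degrees=True).as_matrix()@M
    print("tool delta",(M.T@(np.array(dst)-p)).round(4))
E
python3 - <<'E'
from h import *
goto([.473,-.325,.30],80)
T=np.array([[479.25,181.25],[504.5,185],[495.5,255],[468.75,250]])
S=np.array([[181.3,268.3],[202.3,255],[237.7,297.3],[216,311.7]])
for n,q in(("top",T),("scene",S)):
    w=onz(n,q,.07);print(n,w.round(4)[:,:2].tolist(),w.mean(0))
E
```

```text
t 2.375 pos [0.5044 0.2444 0.3025] yaw_y 79.5 tilt 0.19 F [-0.92 -0.22 -0.98] open 0.999 ff 0.0
rot z -0.49685190441608995
tool delta [-0.0679 -0.5662  0.0041]
top [[0.6274, -0.3189], [0.6178, -0.3861], [0.4301, -0.356], [0.4424, -0.2861]] [ 0.52939991 -0.33675783  0.07      ]
scene [[0.4372, -0.3527], [0.4453, -0.2844], [0.6322, -0.3207], [0.6209, -0.3853]] [ 0.53390828 -0.33576325  0.07      ]
```

play_rows(translation=[[-0.0056,-0.0472,0],[-0.0056,-0.0472,0],[-0.0056,-0.0472,0],[-0.0056,-0.0472,0],[-0.0056,-0.0472,0],[-0.0056,-0.0472,0],[-0.0056,-0.0472,0],[-0.0056,-0.0472,0],[-0.0056,-0.0472,0],[-0.0056,-0.0472,0],[-0.0056,-0.0472,0],[-0.0056,-0.0472,0],[0,0,0],[0,0,0]], delta_rot=[[0,0,-0.5],[0,0,0],[0,0,0],[0,0,0],[0,0,0],[0,0,0],[0,0,0],[0,0,0],[0,0,0],[0,0,0],[0,0,0],[0,0,0],[0,0,0],[0,0,0]], grip=[1,1,1,1,1,1,1,1,1,1,1,1,1,1])

```text
clock: 4.12
tool_pos: [0.4745, -0.3187, 0.3026]
eef_rot: [0.082, 0.997, 0.001, 0.0]
contact_force: [-0.7, 0.1, -0.7]
opening: 1.001
finger_force: 0.0
```

```bash
python3 - <<'E'
from h import *
goto([.4725,-.3255,.152],80)
E
```

```text
t 4.125 pos [ 0.4745 -0.3187  0.3026] yaw_y 80.61 tilt 0.09 F [-0.72  0.07 -0.66] open 1.0008 ff 0.0
rot z 0.6072415913683784
tool delta [ 0.0009 -0.0073  0.1506]
```

play_rows(translation=[[0.001,-0.0073,0],[0,0,0.05],[0,0,0.05],[0,0,0.03],[0,0,0.0206],[0,0,0],[0,0,0]], delta_rot=[[0,0,0],[0,0,0],[0,0,0],[0,0,0],[0,0,0],[0,0,0],[0,0,0]], grip=[1,1,1,1,1,1,1])

```text
clock: 5.0
tool_pos: [0.4725, -0.3271, 0.153]
eef_rot: [0.082, 0.997, -0.0, 0.001]
contact_force: [-0.3, 0.1, 0.0]
opening: 1.002
finger_force: 0.0
```

play_rows(translation=[[0,0,0],[0,0,0],[0,0,0],[0,0,0],[0,0,0],[0,0,0],[0,0,0],[0,0,0]], delta_rot=[[0,0,0],[0,0,0],[0,0,0],[0,0,0],[0,0,0],[0,0,0],[0,0,0],[0,0,0]], grip=[-1,-1,-1,-1,-1,-1,-1,-1], squeeze=6)

```text
clock: 6.0
tool_pos: [0.4718, -0.3272, 0.1521]
eef_rot: [0.083, 0.997, 0.0, -0.0]
contact_force: [-0.1, -0.2, -0.6]
opening: 0.296
finger_force: 6.0
```

```bash
python3 - <<'E'
from h import *
a=[r.snapshot("top"),r.snapshot("scene")]
a=np.vstack([cv2.resize(a[0][170:270,440:540],None,fx=3,fy=3),cv2.resize(a[1][220:320,150:250],None,fx=3,fy=3)])
cv2.imwrite("pics/grasp.png",a); goto([.4725,-.3255,.302],80)
E
```

```text
t 6.1 pos [ 0.4718 -0.3272  0.152 ] yaw_y 80.52 tilt 0.01 F [-0.44  0.75 -0.43] open 0.2913 ff 5.9986186609603465
rot z 0.5170153758119937
tool delta [-0.0004  0.0019 -0.15  ]
```

View pics/grasp.png

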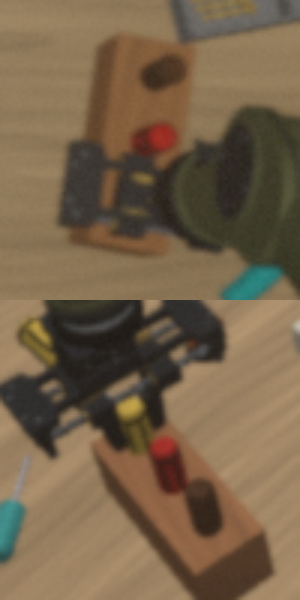

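The pads hold the yellow handle, with an opening of 25.6 mm. The unlisted turquoise look-alike now seems to lie beside the block. I'll squeeze and lift straight up.

play_rows(translation=[[0,0,0],[0,0,0],[0,0,-0.01],[0,0,-0.02],[0,0,-0.04],[0,0,-0.04],[0,0,-0.04],[0,0,0],[0,0,0]], delta_rot=[[0,0,0],[0,0,0],[0,0,0],[0,0,0],[0,0,0],[0,0,0],[0,0,0],[0,0,0],[0,0,0]], grip=[-1,-1,-1,-1,-1,-1,-1,-1,-1], squeeze=55)

```text
clock: 7.22
tool_pos: [0.4711, -0.3272, 0.3017]
eef_rot: [0.083, 0.997, 0.0, -0.001]
contact_force: [-0.2, 0.6, -0.1]
opening: 0.282
finger_force: 55.0
```

```bash
python3 - <<'E'
from h import *
goto([.504,.172,.30],89)
E
```

```text
t 7.225 pos [ 0.4711 -0.3272  0.3017] yaw_y 80.51 tilt 0.06 F [-0.15  0.57 -0.1 ] open 0.2825 ff 54.99591818195768
rot z -8.48750025773154
tool delta [-0.0242  0.4997  0.0018]
```

play_rows(translation=[[0,0,0],[-0.0024,0.05,0],[-0.0024,0.05,0],[-0.0024,0.05,0],[-0.0024,0.05,0],[-0.0024,0.05,0],[-0.0024,0.05,0],[-0.0024,0.05,0],[-0.0024,0.05,0],[-0.0024,0.05,0],[-0.0024,0.05,0],[0,0,0.04],[0,0,0],[0,0,0]], delta_rot=[[0,0,-8.5],[0,0,0],[0,0,0],[0,0,0],[0,0,0],[0,0,0],[0,0,0],[0,0,0],[0,0,0],[0,0,0],[0,0,0],[0,0,0],[0,0,0],[0,0,0]], grip=[-1,-1,-1,-1,-1,-1,-1,-1,-1,-1,-1,-1,-1,-1])

```text
clock: 8.98
tool_pos: [0.5043, 0.1713, 0.2621]
eef_rot: [0.009, 1.0, -0.0, -0.001]
contact_force: [-0.2, 0.2, -1.0]
opening: 0.279
finger_force: 55.0
```

```bash
python3 - <<'E'
from h import *
a=[r.snapshot("top"),r.snapshot("scene")]
cv2.imwrite("pics/t2.png",a[0]);cv2.imwrite("pics/s2.png",a[1])
b=[cv2.resize(a[0][180:280,240:340],None,fx=5,fy=5,interpolation=cv2.INTER_CUBIC)[:,:400],cv2.resize(a[1][130:230,280:360],None,fx=5,fy=5,interpolation=cv2.INTER_CUBIC)]
cv2.imwrite("pics/over.png",np.hstack(b)); goto([.504,.172,.30],88.9)
p=r.get_state()["tool_pos"]
for z in (-.142,-.082): print("tip/neck px if axis on TCP",proj("scene",p+[0,0,z]),proj("top",p+[0,0,z]))
E
```

```text
t 9.075 pos [0.5049 0.1715 0.263 ] yaw_y 88.92 tilt 0.07 F [0.45 1.02 0.72] open 0.2777 ff 54.99602975905873
rot z 0.024207249067799808
tool delta [ 0.0009  0.0005 -0.037 ]
tip/neck px if axis on TCP [[317.29967159 171.72832348]] [[295.20784011 222.85121702]]
tip/neck px if axis on TCP [[317.11241152 157.21965166]] [[293.15623715 220.76983364]]
```

View pics/over.png

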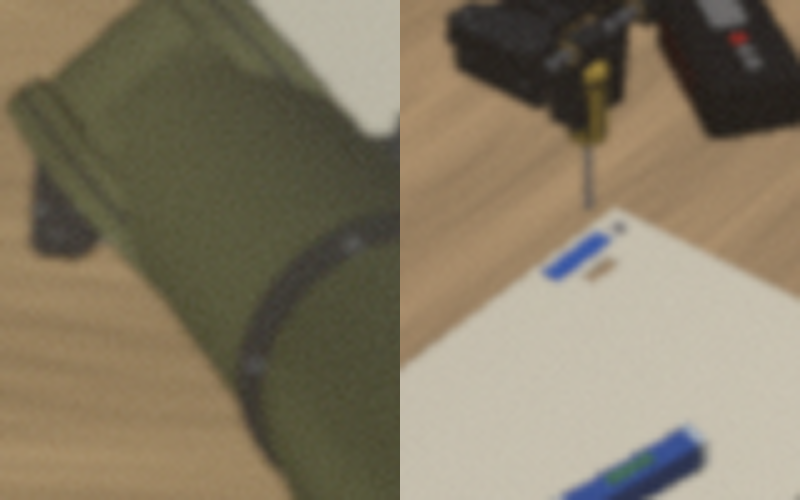

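The blade tip is at scene (317.6,171.6), which matches the model with the driver axis on the TCP line. The slot is at about (320.4,184.2). Next I'll refine both slot centroids and fit the tooth phase.

```bash
python3 - <<'E'
from h import *
s=np.mean([r.snapshot("scene") for _ in range(4)],0); t=cv2.imread("pics/top0.png").astype(float)
u,v=320,184; w=s[v-6:v+7,u-9:u+10]; 
print(w[...,0].astype(int))
# all four slots in scene, fit with model
L=np.array([[99,125],[99,-125],[-99,125],[-99,-125]])/1000
c0=proj("scene",np.c_[L@R.from_euler('z',-.0187).as_matrix()[:2,:2].T+[.60035,.0565],np.full(4,.06)])
q=[]
for k,(u,v) in enumerate(c0):
    u,v=int(round(u))+1,int(round(v)); w=s[v-5:v+6,u-8:u+9].copy(); yy,xx=np.mgrid[v-5:v+6,u-8:u+9]
    bg=np.percentile(w[...,0],80); m=np.clip(bg-w[...,0]-15,0,None); m[w[...,0]>w[...,2]]=0
    q.append([(m*xx).sum()/m.sum(),(m*yy).sum()/m.sum()]); print(q[-1],c0[k],onz("scene",q[-1],.06)[0])
# top: redness profile along slot vs y
red=(t[223:227,:,2]-t[223:227,:,1]).mean(0)
for x in range(284,302): print(x, red[x].round(1), t[223:227,x,1].mean().round(0), onz("top",[x,225],.046)[0][:2].round(4))
E
```

```text
[[101 110 130 151 162 164 163 163 163 162 161 166 171 172 173 173 173 172
  173]
 [116 133 152 162 165 163 163 162 163 165 167 170 172 174 173 173 174 172
  173]
 [147 156 162 164 163 162 163 163 165 167 167 169 171 173 173 173 173 173
  172]
 [162 163 162 163 163 163 164 161 161 156 149 153 164 170 173 173 173 173
  172]
 [163 163 163 163 163 165 166 160 147 129 120 130 152 167 172 173 173 174
  173]
 [163 162 161 163 166 168 161 143 123 110 115 135 158 170 172 173 173 173
  173]
 [162 161 160 165 168 162 143 121 113 120 138 156 168 173 172 173 174 173
  172]
 [162 165 166 170 168 156 136 123 135 152 162 170 173 173 173 173 174 173
  173]
 [167 170 172 173 171 167 160 151 158 168 171 173 172 173 173 174 173 173
  173]
 [172 172 173 173 173 172 172 168 170 173 173 173 173 173 173 173 174 173
  174]
 [172 173 173 174 173 173 174 173 174 173 174 173 174 173 173 174 173 174
  173]
 [172 174 173 173 173 173 173 173 173 173 173 173 173 173 173 173 172 174
  172]
 [172 173 173 173 174 173 173 173 174 173 173 173 173 173 173 173 174 173
  174]]
[np.float64(366.80411946446964), np.float64(20
[... 316 characters left out ...]
.18585426 0.06      ]
[np.float64(268.6598030438675), np.float64(223.03879438973442)] [268.42429484 223.45420444] [ 0.49833909 -0.06483921  0.06      ]
284 4.8 173.0 [0.505  0.2086]
285 5.0 172.0 [0.505  0.2059]
286 5.5 169.0 [0.505  0.2031]
287 6.8 160.0 [0.5051 0.2004]
288 9.2 143.0 [0.5051 0.1976]
289 12.2 126.0 [0.5051 0.1949]
290 17.5 114.0 [0.5052 0.1921]
291 29.2 112.0 [0.5052 0.1894]
292 33.8 111.0 [0.5052 0.1866]
293 26.2 106.0 [0.5053 0.1839]
294 21.2 106.0 [0.5053 0.1811]
295 27.2 113.0 [0.5053 0.1784]
296 29.5 116.0 [0.5054 0.1756]
297 17.8 124.0 [0.5054 0.1729]
298 7.0 148.0 [0.5054 0.1702]
299 4.8 165.0 [0.5055 0.1674]
300 3.8 172.0 [0.5055 0.1647]
301 4.0 173.0 [0.5055 0.1619]
```

play_rows(translation=[[0.001,0.0095,0],[0,0,0.025],[0,0,0.025],[0,0,0.005],[0,0,0],[0,0,0]], delta_rot=[[0,0,0],[0,0,0],[0,0,0],[0,0,0],[0,0,0],[0,0,0]], grip=[-1,-1,-1,-1,-1,-1])

```text
clock: 10.02
tool_pos: [0.504, 0.1821, 0.208]
eef_rot: [0.009, 1.0, 0.0, 0.001]
contact_force: [0.4, -0.0, -0.7]
opening: 0.282
finger_force: 55.0
```

```bash
cat >> h.py <<'E'
def mean(n=6):
    P=[];F=[];I=[]
    for _ in range(n):
        I.append(r.snapshot("scene")); s=r.get_state(); P.append(s["tool_pos"]);F.append(s["contact_force"])
    print("t",s["clock"],"P",np.mean(P,0).round(4),"sd",np.std(P,0).round(4),"F",np.mean(F,0).round(2),"sd",np.std(F,0).round(2),"tilt", (R.from_quat(s["eef_rot"]).as_matrix()[:2,2]*57.3).round(2),"open",round(s["opening"],4))
    return np.mean(P,0),np.mean(F,0),np.mean(I,0)
E
python3 - <<'E'
from h import *
p,f,im=mean()
b=cv2.resize(im[145:205,295:345],None,fx=10,fy=10,interpolation=cv2.INTER_CUBIC)
print(proj("scene",[p-[0,0,.142],p-[0,0,.082],[.503,.184,.06]]),proj("top",p-[0,0,.142]))
cv2.imwrite("pics/near.png",b)
E
```

```text
t 10.325 P [0.5038 0.1819 0.2078] sd [0.0001 0.0001 0.0002] F [ 0.08  0.05 -0.96] sd [0.39 0.32 0.2 ] tilt [0.03 0.02] open 0.282
[[319.09523319 182.73105837]
 [318.96489427 168.98242889]
 [319.30586802 183.60274418]] [[293.08698127 224.94987074]][ WARN:0@4.135] global loadsave.cpp:1063 imwrite_ Unsupported depth image for selected encoder is fallbacked to CV_8U.
```

View pics/near.png

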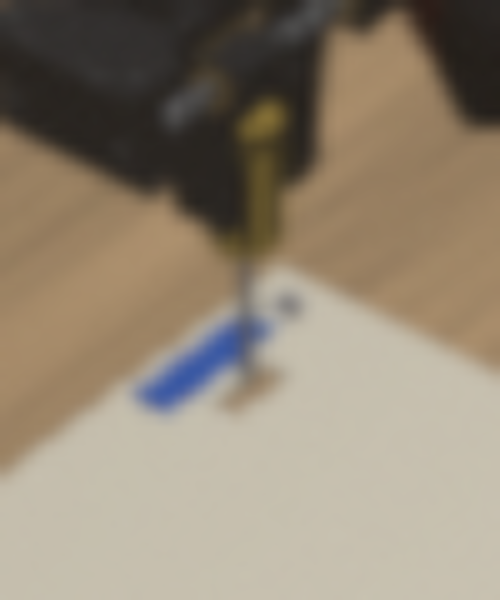

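The tip hangs right over the slot, at about scene (319.2,182.7) with the slot centre at (319.7,183.5). I'll descend gently now.

play_rows(translation=[[0.0008,-0.001,0],[0,0,0.005],[0,0,0.005],[0,0,0.004],[0,0,0],[0,0,0]], delta_rot=[[0,0,0],[0,0,0],[0,0,0],[0,0,0],[0,0,0],[0,0,0]], grip=[-1,-1,-1,-1,-1,-1])

```text
clock: 11.08
tool_pos: [0.5027, 0.1808, 0.1931]
eef_rot: [0.008, 1.0, 0.0, 0.0]
contact_force: [-0.4, -0.8, -0.1]
opening: 0.279
finger_force: 55.0
```

```bash
python3 - <<'E'
from h import *
mean(4)
E
```

```text
t 11.275 P [0.5028 0.1808 0.1932] sd [0. 0. 0.] F [ 0.09 -0.05 -1.2 ] sd [0.56 0.11 0.35] tilt [0.02 0.01] open 0.2778
```

play_rows(translation=[[0,0,0.002],[0,0,0.0025],[0,0,0],[0,0,0]], delta_rot=[[0,0,0],[0,0,0],[0,0,0],[0,0,0]], grip=[-1,-1,-1,-1])

```text
clock: 11.78
tool_pos: [0.5027, 0.1807, 0.1886]
eef_rot: [0.009, 1.0, 0.0, -0.0]
contact_force: [0.3, -0.9, -0.7]
opening: 0.275
finger_force: 55.0
```

```bash
python3 - <<'E'
from h import *
mean(4)
E
```

```text
t 11.975 P [0.5027 0.1808 0.1887] sd [0. 0. 0.] F [ 0.18  0.33 -1.08] sd [0.3  0.49 0.34] tilt [0.01 0.01] open 0.2799
```

Next is 1 mm more, which puts the tip at about 45.5 mm, and then another.

play_rows(translation=[[0,0,0.0012],[0,0,0],[0,0,0]], delta_rot=[[0,0,0],[0,0,0],[0,0,0]], grip=[-1,-1,-1])

```text
clock: 12.35
tool_pos: [0.5027, 0.1807, 0.1874]
eef_rot: [0.009, 1.0, 0.0, -0.0]
contact_force: [-0.4, 0.2, -0.1]
opening: 0.28
finger_force: 55.0
```

```bash
python3 - <<'E'
from h import *
mean(4)
E
```

```text
t 12.55 P [0.5027 0.1807 0.1874] sd [0. 0. 0.] F [-0.38 -0.41 -0.5 ] sd [0.42 0.4  0.53] tilt [0.   0.01] open 0.283
```

play_rows(translation=[[0,0,0.001],[0,0,0],[0,0,0]], delta_rot=[[0,0,0],[0,0,0],[0,0,0]], grip=[-1,-1,-1])

```text
clock: 12.92
tool_pos: [0.5027, 0.1807, 0.1864]
eef_rot: [0.009, 1.0, 0.0, -0.0]
contact_force: [-0.5, 0.2, -0.3]
opening: 0.28
finger_force: 55.0
```

```bash
python3 - <<'E'
from h import *
mean(4)
E
```

```text
t 13.125 P [0.5027 0.1807 0.1864] sd [0. 0. 0.] F [ 0.16 -0.17 -0.83] sd [0.25 0.48 0.41] tilt [0. 0.] open 0.2812
```

play_rows(translation=[[0,0,0.0012],[0,0,0],[0,0,0]], delta_rot=[[0,0,0],[0,0,0],[0,0,0]], grip=[-1,-1,-1])

```text
clock: 13.5
tool_pos: [0.5027, 0.1807, 0.1852]
eef_rot: [0.009, 1.0, 0.0, -0.0]
contact_force: [0.4, -0.9, -0.7]
opening: 0.28
finger_force: 55.0
```

```bash
python3 - <<'E'
from h import *
mean(4)
E
```

```text
t 13.7 P [0.5027 0.1808 0.1852] sd [0. 0. 0.] F [ 0.64  0.26 -0.91] sd [0.62 0.6  0.26] tilt [0.   0.01] open 0.2788
```

play_rows(translation=[[0,0,0.002],[0,0,0.002],[0,0,0.002],[0,0,0],[0,0,0]], delta_rot=[[0,0,0],[0,0,0],[0,0,0],[0,0,0],[0,0,0]], grip=[-1,-1,-1,-1,-1])

```text
clock: 14.32
tool_pos: [0.5027, 0.1808, 0.1792]
eef_rot: [0.009, 1.0, 0.0, -0.0]
contact_force: [0.3, 0.0, -0.2]
opening: 0.279
finger_force: 55.0
```

```bash
python3 - <<'E'
from h import *
mean(4)
E
```

```text
t 14.525 P [0.5027 0.1808 0.1793] sd [0. 0. 0.] F [ 0.22 -0.03 -1.09] sd [0.48 0.24 0.23] tilt [0.01 0.01] open 0.2807
```

play_rows(translation=[[0,0,0.0012],[0,0,0.001],[0,0,0],[0,0,0]], delta_rot=[[0,0,0],[0,0,0],[0,0,0],[0,0,0]], grip=[-1,-1,-1,-1])

```text
clock: 15.02
tool_pos: [0.5027, 0.1808, 0.177]
eef_rot: [0.009, 1.0, 0.0, 0.0]
contact_force: [-1.0, 0.6, -0.9]
opening: 0.278
finger_force: 55.0
```

```bash
python3 - <<'E'
from h import *
mean(4)
E
```

```text
t 15.225 P [0.5027 0.1807 0.177 ] sd [0. 0. 0.] F [-0.26 -0.11 -0.65] sd [0.13 0.18 0.14] tilt [0.01 0.01] open 0.2791
```

play_rows(translation=[[0,0,0.002],[0,0,0.002],[0,0,0.002],[0,0,0.001],[0,0,0],[0,0.001,0],[0,0.001,0],[0,0.001,0],[0,0.001,0],[0,0.001,0],[0,0,0],[0,0,0]], delta_rot=[[0,0,0],[0,0,0],[0,0,0],[0,0,0],[0,0,0],[0,0,0],[0,0,0],[0,0,0],[0,0,0],[0,0,0],[0,0,0],[0,0,0]], grip=[-1,-1,-1,-1,-1,-1,-1,-1,-1,-1,-1,-1])

```text
clock: 16.73
tool_pos: [0.5028, 0.1854, 0.17]
eef_rot: [0.009, 1.0, -0.0, -0.0]
contact_force: [0.3, -1.8, -0.6]
opening: 0.283
finger_force: 55.0
```

```bash
python3 - <<'E'
from h import *
mean(4)
E
```

```text
t 16.925 P [0.5028 0.1855 0.17  ] sd [0.     0.0001 0.    ] F [ 0.27 -1.44 -0.44] sd [0.22 0.44 0.4 ] tilt [-0.   -0.01] open 0.28
```

play_rows(translation=[[0,0.001,0],[0,0.001,0],[0,0.001,0],[0,0.001,0],[0,0.001,0],[0,0.001,0],[0,0.001,0],[0,0,0],[0,0,0]], delta_rot=[[0,0,0],[0,0,0],[0,0,0],[0,0,0],[0,0,0],[0,0,0],[0,0,0],[0,0,0],[0,0,0]], grip=[-1,-1,-1,-1,-1,-1,-1,-1,-1])

```text
clock: 18.05
tool_pos: [0.5029, 0.193, 0.17]
eef_rot: [0.008, 1.0, 0.0, 0.0]
contact_force: [-0.7, -1.3, 0.1]
opening: 0.28
finger_force: 55.0
```

```bash
python3 - <<'E'
from h import *
mean(4)
E
```

```text
t 18.25 P [0.5029 0.193  0.17  ] sd [0. 0. 0.] F [-0.29 -0.56 -1.51] sd [0.36 0.23 0.41] tilt [0.01 0.03] open 0.2806
```

play_rows(translation=[[0,-0.001,0],[0,0,-0.008],[0,0,-0.008],[0,0,-0.006],[0,-0.005,0],[0,-0.005,0],[0,-0.0045,0],[0,0,0],[0,0,0.003],[0,0,0.0015],[0,0,0.0015],[0,0,0.001],[0,0,0],[0,0,0]], delta_rot=[[0,0,0],[0,0,0],[0,0,0],[0,0,0],[0,0,0],[0,0,0],[0,0,0],[0,0,0],[0,0,0],[0,0,0],[0,0,0],[0,0,0],[0,0,0],[0,0,0]], grip=[-1,-1,-1,-1,-1,-1,-1,-1,-1,-1,-1,-1,-1,-1])

```text
clock: 20.0
tool_pos: [0.5027, 0.1773, 0.1851]
eef_rot: [0.009, 1.0, 0.0, 0.0]
contact_force: [0.7, 0.5, -1.2]
opening: 0.279
finger_force: 55.0
```

```bash
python3 - <<'E'
from h import *
mean(4)
E
```

```text
t 20.2 P [0.5027 0.1772 0.1851] sd [0. 0. 0.] F [-0.27  0.16 -1.12] sd [0.49 0.57 0.12] tilt [0.01 0.01] open 0.2825
```

play_rows(translation=[[0,0,0.003],[0,0,0.003],[0,0,0.0015],[0,0,0.0015],[0,0,0.003],[0,0,0.003],[0,0,0],[0,0.001,0],[0,0.001,0],[0,0.001,0],[0,0.001,0],[0,0.001,0],[0,0.001,0],[0,0,0]], delta_rot=[[0,0,0],[0,0,0],[0,0,0],[0,0,0],[0,0,0],[0,0,0],[0,0,0],[0,0,0],[0,0,0],[0,0,0],[0,0,0],[0,0,0],[0,0,0],[0,0,0]], grip=[-1,-1,-1,-1,-1,-1,-1,-1,-1,-1,-1,-1,-1,-1])

```text
clock: 21.95
tool_pos: [0.5028, 0.1835, 0.17]
eef_rot: [0.008, 1.0, 0.0, 0.0]
contact_force: [-0.3, -1.3, 0.3]
opening: 0.28
finger_force: 55.0
```

```bash
python3 - <<'E'
from h import *
mean(3)
E
```

```text
t 22.1 P [0.5028 0.1835 0.17  ] sd [0. 0. 0.] F [ 0.2  -0.81 -0.22] sd [0.34 0.53 0.3 ] tilt [0.01 0.03] open 0.2801
```

play_rows(translation=[[0,0.0012,0],[0,0,0]], delta_rot=[[0,0,0],[0,0,0]], grip=[-1,-1])

```text
clock: 22.35
tool_pos: [0.5029, 0.1846, 0.17]
eef_rot: [0.009, 1.0, 0.0, 0.0]
contact_force: [-0.1, -0.6, -0.5]
opening: 0.282
finger_force: 55.0
```

play_rows(translation=[[0,0.0012,0],[0,0,0]], delta_rot=[[0,0,0],[0,0,0]], grip=[-1,-1])

```text
clock: 22.6
tool_pos: [0.5029, 0.1858, 0.17]
eef_rot: [0.008, 1.0, 0.0, 0.0]
contact_force: [0.4, -1.5, -0.3]
opening: 0.274
finger_force: 55.0
```

play_rows(translation=[[0,0.0012,0],[0,0,0]], delta_rot=[[0,0,0],[0,0,0]], grip=[-1,-1])

```text
clock: 22.85
tool_pos: [0.5028, 0.187, 0.17]
eef_rot: [0.008, 1.0, 0.0, 0.0]
contact_force: [0.7, -0.8, -1.2]
opening: 0.281
finger_force: 55.0
```

play_rows(translation=[[0,0.0012,0],[0,0,0]], delta_rot=[[0,0,0],[0,0,0]], grip=[-1,-1])

```text
clock: 23.1
tool_pos: [0.5028, 0.1883, 0.17]
eef_rot: [0.008, 1.0, 0.0, -0.0]
contact_force: [-0.7, -1.8, -0.6]
opening: 0.28
finger_force: 55.0
```

play_rows(translation=[[0,0.0012,0],[0,0,0]], delta_rot=[[0,0,0],[0,0,0]], grip=[-1,-1])

```text
clock: 23.35
tool_pos: [0.5028, 0.1895, 0.17]
eef_rot: [0.008, 1.0, 0.0, -0.0]
contact_force: [0.0, -1.0, -1.7]
opening: 0.28
finger_force: 55.0
```

play_rows(translation=[[0,0.0012,0],[0,0,0]], delta_rot=[[0,0,0],[0,0,0]], grip=[-1,-1])

```text
clock: 23.6
tool_pos: [0.5028, 0.1907, 0.17]
eef_rot: [0.008, 1.0, 0.0, 0.0]
contact_force: [-0.8, -1.3, -0.8]
opening: 0.279
finger_force: 55.0
```

play_rows(translation=[[0,0.0012,0],[0,0,0]], delta_rot=[[0,0,0],[0,0,0]], grip=[-1,-1])

```text
clock: 23.85
tool_pos: [0.5029, 0.1919, 0.17]
eef_rot: [0.008, 1.0, 0.0, 0.0]
contact_force: [0.5, -0.7, -0.9]
opening: 0.28
finger_force: 55.0
```

play_rows(translation=[[0,0.0011,0],[0,0,0]], delta_rot=[[0,0,0],[0,0,0]], grip=[-1,-1])

```text
clock: 24.1
tool_pos: [0.5029, 0.193, 0.17]
eef_rot: [0.008, 1.0, 0.0, -0.0]
contact_force: [-0.1, -0.7, -0.6]
opening: 0.281
finger_force: 55.0
```

play_rows(translation=[[0,-0.001,0],[0,0,-0.008],[0,0,-0.008],[0,0,-0.006],[0,-0.005,0],[0,-0.005,0],[0,-0.0045,0],[0,0,0],[0,0,0.003],[0,0,0.0015],[0,0,0.0015],[0,0,0.001],[0,0,0],[0,0,0]], delta_rot=[[0,0,0],[0,0,0],[0,0,0],[0,0,0],[0,0,0],[0,0,0],[0,0,0],[0,0,0],[0,0,0],[0,0,0],[0,0,0],[0,0,0],[0,0,0],[0,0,0]], grip=[-1,-1,-1,-1,-1,-1,-1,-1,-1,-1,-1,-1,-1,-1])

```text
clock: 25.85
tool_pos: [0.5027, 0.1772, 0.1851]
eef_rot: [0.009, 1.0, 0.0, 0.0]
contact_force: [0.1, 0.6, -1.5]
opening: 0.281
finger_force: 55.0
```

```bash
python3 - <<'E'
from h import *
mean(3)
E
```

```text
t 26.0 P [0.5027 0.1772 0.1851] sd [0. 0. 0.] F [ 0.33  0.12 -0.74] sd [0.13 0.3  0.18] tilt [0.01 0.01] open 0.2816
```

play_rows(translation=[[0,0,0.003],[0,0,0.003],[0,0,0.0015],[0,0,0.0015],[0,0,0.003],[0,0,0.003],[0,0,0],[0,0.001,0],[0,0.001,0],[0,0.0008,0],[0,0,0]], delta_rot=[[0,0,0],[0,0,0],[0,0,0],[0,0,0],[0,0,0],[0,0,0],[0,0,0],[0,0,0],[0,0,0],[0,0,0],[0,0,0]], grip=[-1,-1,-1,-1,-1,-1,-1,-1,-1,-1,-1])

```text
clock: 27.38
tool_pos: [0.5027, 0.1797, 0.17]
eef_rot: [0.009, 1.0, -0.0, -0.0]
contact_force: [-0.1, -1.9, -0.1]
opening: 0.28
finger_force: 55.0
```

play_rows(translation=[[0,0.0012,0],[0,0,0]], delta_rot=[[0,0,0],[0,0,0]], grip=[-1,-1])

```text
clock: 27.62
tool_pos: [0.5027, 0.1814, 0.1701]
eef_rot: [0.008, 1.0, 0.0, 0.0]
contact_force: [-0.4, -0.6, -0.2]
opening: 0.284
finger_force: 55.0
```

play_rows(translation=[[0,0.0012,0],[0,0,0]], delta_rot=[[0,0,0],[0,0,0]], grip=[-1,-1])

```text
clock: 27.88
tool_pos: [0.5027, 0.1827, 0.17]
eef_rot: [0.008, 1.0, 0.0, 0.0]
contact_force: [-0.1, -0.8, -1.1]
opening: 0.28
finger_force: 55.0
```

play_rows(translation=[[0,0.0012,0],[0,0,0]], delta_rot=[[0,0,0],[0,0,0]], grip=[-1,-1])

```text
clock: 28.12
tool_pos: [0.5028, 0.1839, 0.1701]
eef_rot: [0.008, 1.0, 0.0, 0.0]
contact_force: [-0.1, -1.8, -0.3]
opening: 0.28
finger_force: 55.0
```

play_rows(translation=[[0,0.0012,0],[0,0,0]], delta_rot=[[0,0,0],[0,0,0]], grip=[-1,-1])

```text
clock: 28.38
tool_pos: [0.5029, 0.1851, 0.17]
eef_rot: [0.009, 1.0, 0.0, 0.0]
contact_force: [0.6, -0.8, -0.2]
opening: 0.279
finger_force: 55.0
```

play_rows(translation=[[0,0.0012,0],[0,0,0]], delta_rot=[[0,0,0],[0,0,0]], grip=[-1,-1])

```text
clock: 28.62
tool_pos: [0.5028, 0.1862, 0.17]
eef_rot: [0.008, 1.0, 0.0, 0.0]
contact_force: [-0.4, -0.9, -0.8]
opening: 0.278
finger_force: 55.0
```

play_rows(translation=[[0,0.0012,0],[0,0,0]], delta_rot=[[0,0,0],[0,0,0]], grip=[-1,-1])

```text
clock: 28.88
tool_pos: [0.5028, 0.1874, 0.17]
eef_rot: [0.008, 1.0, 0.0, -0.0]
contact_force: [0.1, -1.5, -1.4]
opening: 0.283
finger_force: 55.0
```

play_rows(translation=[[0,0.0012,0],[0,0,0]], delta_rot=[[0,0,0],[0,0,0]], grip=[-1,-1])

```text
clock: 29.12
tool_pos: [0.5028, 0.1887, 0.17]
eef_rot: [0.008, 1.0, 0.0, 0.0]
contact_force: [0.3, -1.9, -1.2]
opening: 0.284
finger_force: 55.0
```

play_rows(translation=[[0,0.001,0],[0,0,0]], delta_rot=[[0,0,0],[0,0,0]], grip=[-1,-1])

```text
clock: 29.38
tool_pos: [0.5028, 0.1896, 0.17]
eef_rot: [0.008, 1.0, 0.0, 0.0]
contact_force: [0.5, -1.7, -1.9]
opening: 0.279
finger_force: 55.0
```

play_rows(translation=[[0,0.001,0],[0,0,0]], delta_rot=[[0,0,0],[0,0,0]], grip=[-1,-1])

```text
clock: 29.62
tool_pos: [0.5029, 0.1907, 0.17]
eef_rot: [0.008, 1.0, 0.0, 0.0]
contact_force: [0.4, -1.2, -1.0]
opening: 0.283
finger_force: 55.0
```

play_rows(translation=[[0,0.0012,0],[0,0,0]], delta_rot=[[0,0,0],[0,0,0]], grip=[-1,-1])

```text
clock: 29.88
tool_pos: [0.5029, 0.1919, 0.17]
eef_rot: [0.008, 1.0, 0.0, 0.0]
contact_force: [0.6, -1.1, -0.8]
opening: 0.28
finger_force: 55.0
```

play_rows(translation=[[0,-0.001,0],[0,0,-0.008],[0,0,-0.008],[0,0,-0.006],[0,-0.005,0],[0,-0.005,0],[0,-0.0045,0],[0,0,0],[0,0,0.004],[0,0,0.0015],[0,0,0.0015],[0,0,0.003],[0,0,0.003],[0,0,0.003],[0,0,0.003],[0,0,0.003],[0,0,0],[0,0.001,0],[0,0.001,0],[0,0,0]], delta_rot=[[0,0,0],[0,0,0],[0,0,0],[0,0,0],[0,0,0],[0,0,0],[0,0,0],[0,0,0],[0,0,0],[0,0,0],[0,0,0],[0,0,0],[0,0,0],[0,0,0],[0,0,0],[0,0,0],[0,0,0],[0,0,0],[0,0,0],[0,0,0]], grip=[-1,-1,-1,-1,-1,-1,-1,-1,-1,-1,-1,-1,-1,-1,-1,-1,-1,-1,-1,-1])

```text
clock: 32.38
tool_pos: [0.5027, 0.178, 0.1701]
eef_rot: [0.009, 1.0, -0.0, 0.0]
contact_force: [0.1, 0.2, -0.9]
opening: 0.279
finger_force: 55.0
```

play_rows(translation=[[0,0.0014,0],[0,0,0]], delta_rot=[[0,0,0],[0,0,0]], grip=[-1,-1])

```text
clock: 32.62
tool_pos: [0.5026, 0.1791, 0.17]
eef_rot: [0.009, 1.0, -0.0, -0.0]
contact_force: [0.5, -2.2, -0.8]
opening: 0.28
finger_force: 55.0
```

play_rows(translation=[[0,0.0012,0],[0,0,0]], delta_rot=[[0,0,0],[0,0,0]], grip=[-1,-1])

```text
clock: 32.88
tool_pos: [0.5026, 0.1797, 0.17]
eef_rot: [0.009, 1.0, -0.001, -0.0]
contact_force: [-0.1, -3.0, 1.1]
opening: 0.278
finger_force: 55.0
```

```bash
python3 - <<'E'
from h import *
mean(8)
E
```

```text
t 33.275 P [0.5026 0.1798 0.17  ] sd [0. 0. 0.] F [-0.09 -4.89  1.61] sd [0.59 0.38 0.58] tilt [-0.03 -0.09] open 0.2772
```

The force has climbed to 4.9 N against about 1.5 N before, so the wheel has gone stiff and the foot bears. I'll back off and lift out.

play_rows(translation=[[0,-0.001,0],[0,-0.001,0],[0,0,-0.005],[0,0,-0.015],[0,0,-0.03],[0,0,-0.04],[0,0,-0.04],[0,0,0],[0,0,0]], delta_rot=[[0,0,0],[0,0,0],[0,0,0],[0,0,0],[0,0,0],[0,0,0],[0,0,0],[0,0,0],[0,0,0]], grip=[-1,-1,-1,-1,-1,-1,-1,-1,-1])

```text
clock: 34.4
tool_pos: [0.5024, 0.1794, 0.3003]
eef_rot: [0.008, 1.0, 0.001, 0.0]
contact_force: [-0.0, -0.7, -0.9]
opening: 0.282
finger_force: 55.0
```

```bash
python3 - <<'E'
from h import *
p,f,im=mean(4); print(proj("scene",[p-[0,0,.142],p-[0,0,.082]]))
cv2.imwrite("pics/lift.png",cv2.resize(im[90:190,270:370].astype(np.uint8),None,fx=5,fy=5,interpolation=cv2.INTER_CUBIC))
goto([.4715,-.3265,.302],80.5)
E
```

```text
t 34.6 P [0.5021 0.1788 0.2992] sd [0.     0.0001 0.0002] F [-0.29 -0.56 -1.04] sd [0.18 0.45 0.79] tilt [-0.11 -0.03] open 0.284
[[317.91227923 161.70043132]
 [317.74067426 146.69117569]]
t 34.6 pos [0.5022 0.1787 0.299 ] yaw_y 89.04 tilt 0.12 F [-0.29  0.08 -1.34] open 0.284 ff 54.99592905922327
rot z 8.542074455519426
tool delta [-0.0531 -0.5034 -0.0028]
```

View pics/lift.png

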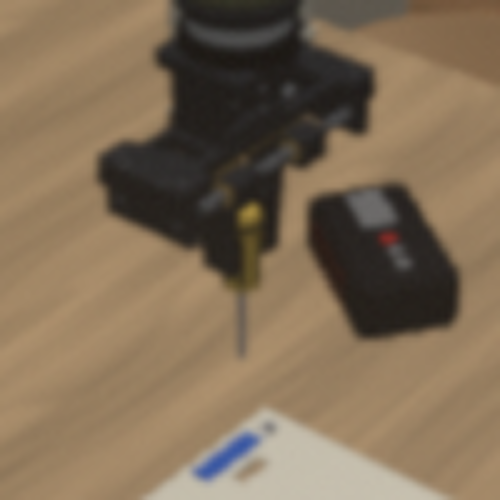

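The screwdriver is still straight in the grip, with the tip at scene (317.9,161.2) as predicted. Next I'll carry it back over its own hole.

play_rows(translation=[[0,0,0],[-0.0052,-0.05,0],[-0.0052,-0.05,0],[-0.0052,-0.05,0],[-0.0052,-0.05,0],[-0.0052,-0.05,0],[-0.0052,-0.05,0],[-0.0052,-0.05,0],[-0.0052,-0.05,0],[-0.0052,-0.05,0],[-0.0052,-0.05,0],[0,-0.0036,0],[0,0,0.05],[0,0,0],[0,0,0]], delta_rot=[[0,0,8.5],[0,0,0],[0,0,0],[0,0,0],[0,0,0],[0,0,0],[0,0,0],[0,0,0],[0,0,0],[0,0,0],[0,0,0],[0,0,0],[0,0,0],[0,0,0],[0,0,0]], grip=[-1,-1,-1,-1,-1,-1,-1,-1,-1,-1,-1,-1,-1,-1,-1])

```text
clock: 36.48
tool_pos: [0.4717, -0.3257, 0.2507]
eef_rot: [0.082, 0.997, 0.0, 0.0]
contact_force: [0.4, 0.3, -0.4]
opening: 0.283
finger_force: 55.0
```

```bash
python3 - <<'E'
from h import *
p,f,im=mean(4); goto([.472,-.3268,.22],80.5)
print(proj("scene",[p-[0,0,.142],p-[0,0,.082],[.472,-.3262,.07]]))
cv2.imwrite("pics/hole.png",cv2.resize(im[220:320,150:250].astype(np.uint8),None,fx=6,fy=6,interpolation=cv2.INTER_CUBIC))
E
```

```text
t 36.675 P [ 0.472  -0.3264  0.2515] sd [0.0001 0.0002 0.0001] F [ 0.36 -0.03 -1.24] sd [0.14 0.05 0.35] tilt [ 0.12 -0.07] open 0.2825
t 36.675 pos [ 0.4717 -0.3266  0.2514] yaw_y 80.54 tilt 0.14 F [ 0.27 -0.06 -1.13] open 0.2825 ff 54.99604906188324
rot z 0.039143299927275166
tool delta [-0.0002 -0.0001  0.0314]
[[193.79401316 259.43022129]
 [189.07779323 244.69211495]
 [196.77645615 268.54329426]]
```

View pics/hole.png

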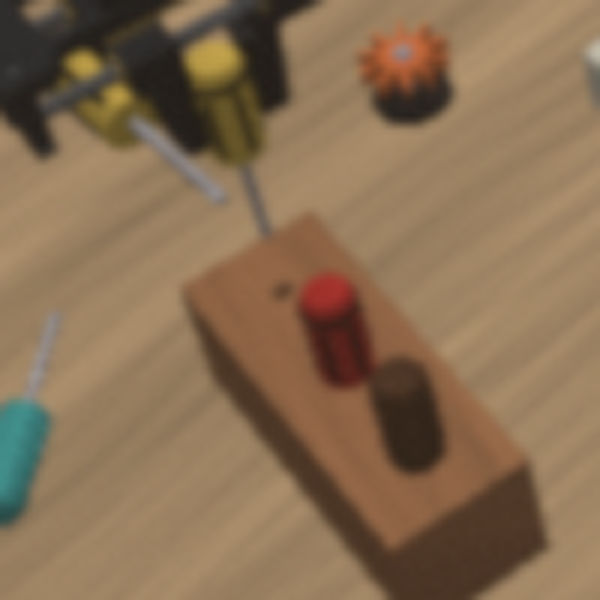

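The empty hole mouth is at scene (196.7,267.8) and the tip is on its line at (193.8,258.7). I'll lower it in.

play_rows(translation=[[0,0,0.015],[0,0,0.015],[0,0,0.006],[0,0,0.003],[0,0,0.003],[0,0,0.003],[0,0,0],[0,0,0]], delta_rot=[[0,0,0],[0,0,0],[0,0,0],[0,0,0],[0,0,0],[0,0,0],[0,0,0],[0,0,0]], grip=[-1,-1,-1,-1,-1,-1,-1,-1])

```text
clock: 37.67
tool_pos: [0.4711, -0.3266, 0.2052]
eef_rot: [0.083, 0.997, -0.0, 0.0]
contact_force: [0.3, 0.9, -0.9]
opening: 0.276
finger_force: 55.0
```

```bash
python3 - <<'E'
from h import *
mean(4)
E
```

```text
t 37.875 P [ 0.4711 -0.3266  0.2052] sd [0. 0. 0.] F [-0.06 -0.38 -0.99] sd [0.52 0.59 0.39] tilt [ 0.02 -0.01] open 0.2826
```

play_rows(translation=[[0,0,0.008],[0,0,0.01],[0,0,0.01],[0,0,0.01],[0,0,0.008],[0,0,0.004],[0,0,0.002],[0,0,0],[0,0,0]], delta_rot=[[0,0,0],[0,0,0],[0,0,0],[0,0,0],[0,0,0],[0,0,0],[0,0,0],[0,0,0],[0,0,0]], grip=[-1,-1,-1,-1,-1,-1,-1,-1,-1])

```text
clock: 39.0
tool_pos: [0.4712, -0.3266, 0.1533]
eef_rot: [0.083, 0.997, -0.0, 0.0]
contact_force: [1.0, -0.1, -0.9]
opening: 0.282
finger_force: 55.0
```

```bash
python3 - <<'E'
from h import *
mean(4)
E
```

```text
t 39.2 P [ 0.4711 -0.3266  0.1532] sd [0. 0. 0.] F [-0.22  0.19 -1.  ] sd [0.34 0.61 0.34] tilt [ 0.02 -0.01] open 0.2805
```

play_rows(translation=[[0,0,0.0008],[0,0,0],[0,0,0],[0,0,0],[0,0,0],[0,0,0],[0,0,0],[0,0,0],[0,0,0]], delta_rot=[[0,0,0],[0,0,0],[0,0,0],[0,0,0],[0,0,0],[0,0,0],[0,0,0],[0,0,0],[0,0,0]], grip=[-1,-1,-0.2,0,0.3,0.6,0.8,0.8,0.8])

```text
clock: 40.33
tool_pos: [0.471, -0.3265, 0.1522]
eef_rot: [0.083, 0.997, 0.0, -0.0]
contact_force: [-0.5, -1.2, -0.2]
opening: 0.9
finger_force: 0.0
```

play_rows(translation=[[0,0,-0.01],[0,0,-0.03],[0,0,-0.04],[0,0,-0.04],[0,0,-0.03],[0,0,0],[0,0,0],[0,0,0]], delta_rot=[[0,0,0],[0,0,0],[0,0,0],[0,0,0],[0,0,0],[0,0,0],[0,0,0],[0,0,0]], grip=[0.8,0.8,0.8,0.8,0.8,0.8,0.8,0.8])

```text
clock: 41.32
tool_pos: [0.4704, -0.3263, 0.3011]
eef_rot: [0.083, 0.997, 0.001, -0.001]
contact_force: [0.6, 1.5, 0.4]
opening: 0.898
finger_force: 0.0
```

```bash
python3 - <<'E'
from h import *
p,f,im=mean(4)
cv2.imwrite("pics/home.png",cv2.resize(im[220:320,150:250].astype(np.uint8),None,fx=5,fy=5,interpolation=cv2.INTER_CUBIC))
print(proj("scene",[[.472,-.326,.128],[.472,-.326,.07]]))
E
```

```text
t 41.525 P [ 0.4706 -0.3264  0.3013] sd [0.0001 0.     0.0001] F [-0.03  0.31 -0.61] sd [0.32 0.47 0.17] tilt [-0.06  0.05] open 0.8979
[[192.49032612 254.91356432]
 [196.83298428 268.49895057]]
```

View pics/home.png

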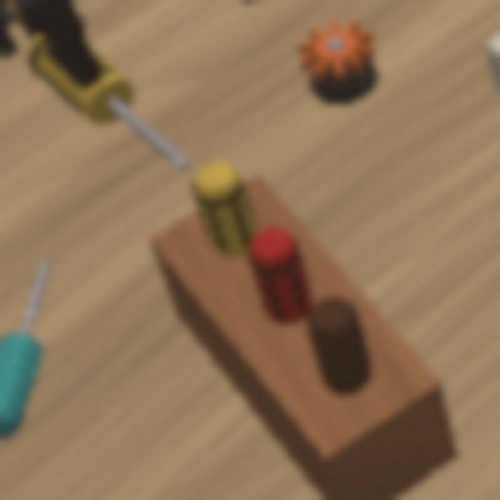

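The screwdriver stands fully home and upright like its neighbours, with its handle top at scene (193.5,256). The gripper is clear of it, so I'm handing in the job.

```bash
python3 -c "
from plant import r
print(r.finish_job())"
```

```text
the job is handed in; nothing more can be done
None
```

I turned the star wheel clockwise about 2.8 teeth until it went stiff (push force rose from about 1.5 N to 4.9 N), stood the yellow screwdriver back fully home in its original hole, and handed the job in; the turquoise and the larger yellow look-alike screwdrivers now lie on the table and may have been knocked over on the approach, though neither is a listed item.

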